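# Pin the draw-bar to the coin carriage and hold it out at the index

## Task

Take the headed pin from its wooden rest and push it down through the fork of the coin carriage and the draw-bar's lug until its collar sits on the fork, and let go of it. Then pull the draw-bar by its black handle so that the spring-loaded carriage comes out of the light box until its pointer stands opposite the index post, and finish while still holding the handle there so that the coin can be changed. Leave the lens, its box, the lens cap and the coin case where they are.

Things in the scene. Friction and masses are not known exactly. Their poses are not given: they have to be found in the camera images.
- lightbox: Fixed steel base plate 12 mm thick on the table (x -235 to 245, y -70 to 50 mm) with a white card light box, open at top and front (walls 100 mm high, x 100 to 244, y -102 to 102 mm). Origin on the table under the pin holes of the closed carriage; -x is the pull-out direction, z up. Two thin guide rods run along it.
- carriage: Aluminium coin carriage with a fork in front. Axes as lightbox; origin on the table under its hole axis, at the lightbox origin when closed. Slides 85 mm along lightbox -x; a spring pulls it shut (4 N closed, plus 70 N/m). Fork: two plates 36 mm wide, 8 mm thick, tops 58 and 38 mm above the table, x -18 to 26 mm, and a solid block behind, equally high. A coin lies on it at x 133 mm.
- fork_mouth (a point): Centre of the hole in the top face of the upper fork plate, 58 mm above the table; moves with the carriage; axes as lightbox. Both fork plates have an upright 13 mm through hole here, chamfered 2 mm.
- pointer_tip (a point): Tip of the carriage's small pointed pointer, which sticks out sideways (to lightbox -y), 35 mm behind (+x) and 50 mm to the -y side of the hole axis, 40 mm above the table; moves with the carriage. Axes parallel to lightbox.
- index: Fixed plain steel index post on the base plate, 8 mm wide (x), 10 mm deep, 36 mm high on a 20 x 18 x 8 mm foot, beside the pointer's path; 40 to 70 mm from the closed pointer in the pull-out direction. Origin under its foot, 12 mm above the table; axes parallel to lightbox.
- index_face (a point): Middle of the index post's face towards the carriage, 40 mm above the table. Axes parallel to lightbox. The pointer passes about 5 mm in front of it and is at the mark when both have the same position along lightbox x.
- drawbar: Steel draw-bar sliding up to 90 mm along lightbox -x, friction 1.5 N, fully in at the start. Axes as lightbox; origin at the lightbox origin when fully in. Its lug, 22 mm wide, 40 to 48 mm above the table, lies between the fork plates, its 13 mm hole over its origin: all holes start in line. The pin links it to the carriage, with up to 3 mm of play each way.
- handle (a point): Centre of the draw-bar's handle grip: a black upright-faced bar, 14 mm thick along x, 70 mm long along y, 18 mm high, its top 96 mm above the table, on two 10 mm posts 26 mm either side; 125 mm from the hole axis in the pull-out direction. Under it, clear down to a 30 x 64 mm runner block 48 mm high. Moves with the draw-bar.
- pin: Steel headed pin, about 80 g, upright. Origin at the centre of its foot. Shank 10 mm diameter, 36 mm long, foot tapered to 6 mm over the last 5 mm; collar 22 mm diameter from 36 to 41 mm above the foot; grip knob 16 mm diameter from 41 to 76 mm. At the start it stands in the pin rest, its collar on the rest, its foot 4 mm above the table.
- pin_collar (a point): Centre of the underside of the pin's collar, 36 mm above the foot; when seated it coincides with fork_mouth to within the play of 1.5 mm.
- pin_rest: Fixed wooden block 50 x 50 x 40 mm with a 13 mm through hole in its middle, holding the pin. Origin on the table under its centre.
- round_box: Bystander: round blue box, 113 mm diameter, 70 mm high, loose. Origin under its centre.
- lens: Bystander: black camera lens, 68 mm diameter, 72 mm high, standing loose on the round box. Origin under its centre.
- lens_cap: Bystander: black lens cap, 66 mm diameter, 9 mm high, lying loose on the table. Origin under its centre.
- coin_case: Bystander: grey coin case 90 x 65 x 26 mm, loose on the table. Origin under its centre.
Things that resemble listed ones, but are neither listed nor needed, are in the scene too. Leave any green or red look-alike of the pin alone.

How it is judged:
By the outcome, as a careful person would: the job done as asked, in the order asked, and still so for the second after the job is handed in, while the arm keeps its last pose, push and grip.
It also fails if it takes over 54 s, if anything falls off the work surface, if the arm or the gripper's body presses on something with over 40 N, if the wrist force passes 120 N, or if a joint passes its speed limit or range.

## Robot

A 6-joint arm with a two-finger parallel gripper is mounted at the origin on the work surface. World frame = base frame: x ahead of the robot, y to its left, z up, the work surface at z = 0. Lengths are in m, angles in rad, forces in N, time in s.
With the tool pointing down it reaches from about 0.35 to 0.8 m from the base axis. Payload 7.3 kg.
Tool frame: the origin (TCP) lies midway between the tips of the shut fingers; the grasp point (between the pads) lies 19 mm behind it; z points along the fingers, y is the line along which they close (so a half turn about z gives the same grasp; the last joint's range is limited). The gripper opens to 85 mm and grips with 20 to 120 N. Pads are 22 mm wide; open, the fingers measure 114 mm over their backs; the gripper's body (76 mm by 85 mm) begins 54 mm behind the grasp point. The pads swing forward as they close: fully open they stand 13 mm farther back than shut.
Start: joints at [1.043, 0.342, 1.524, -0, 1.275, -0.146], TCP at [0.196, 0.487, 0.231] pointing down, gripper open.
Joint ranges: [-2.53, 2.53], [-0.77, 2.02], [0.04, 2.7], [-1, 4.14], [0.28, 2.66], [-3.11, 3.11]. Speed limits (rad/s): [2.57, 2.57, 3.14, 3.14, 3.14, 3.14].

## Interface

Orientations are given as a unit quaternion [w, x, y, z].
In Python, from bench import env gives the robot as it stands.
- The arm moves only by the shell command python3 -m inch 'ROWS' [OPENING]. ROWS is JSON, one flat list of numbers, 6 for each row, row after row: the shift along the tool's x, y, z in mm, then the turn, a rotation vector about the tool's x, y, z in degrees. In form: [tx, ty, tz, ax, ay, az, tx, ty, tz, ax, ay, az, ...]. A call has 1 to 8 rows; each row shifts and turns the commanded pose from where the row before left it, along the tool's axes as they then stand; what a row does not reach is not made up. A row lasts 1/8 s, in which the tool goes at most 62.5 mm and 10.7 degrees, less where a joint would pass 70% of its speed; a pose out of reach is approached as far as the arm can. A call is refused whole if a number of a shift passes 62.5 or a number of a turn 10.7, either way. A call with a gripper value outside its range is refused whole. OPENING is the opening, from -1 (shut) to 1 (fully open), set as the call begins (- or left out, the last holds). The fingers move at their own pace and stop on an object; the grip force is fixed at half the most. Time passes only in rows, so rows that do not move let the fingers close. It gives the time, the measured TCP pose, the force, the opening and the grip force at its end, in the units of the state.
- env.read_state(): the state, without advancing time (a new reading comes with each control period).
- env.read_camera(name): name is "scene" or "top"; returns a dict with "img" (480x640x3 uint8, red, green, blue), "mtx" (3x3 intrinsics, pixels), "cam_to_world" (4x4, takes a point from camera to world coordinates). Camera axes: x right, y down, z forward; pixel columns grow to the right and rows downward; lengths in m; the calibration is good to about 2 mm. A picture is of the moment at which its call begins. There is no depth.
- env.job_done(): hands the job in; it is judged then, once.
The state is a dict: "time_s": time; "joint_positions": joint angles; "qd": joint speeds; "joint_efforts": joint torques, N m; "tcp_pos": TCP position; "tool_rot": TCP orientation; "ft_force": force on the tool from outside, world axes, zero at the start; "torque": the same for the moment, N m; "grip_width": finger opening in m; "gripper_force": force on a finger pad.
Only numpy, scipy, OpenCV 4.12 (cv2) and the standard library are available. Lean on these libraries where they do the work, as an engineer would, in place of code of your own. Each camera call takes 0.05 s, during which the arm holds its last target. There are 200 camera calls.

## Working session

There is one attempt and no reset: what is moved stays moved. The work goes in short steps, Python scripts to look and compute and a shell command to move; the robot and the scene stay as the last step left them, time stands still between calls to the robot, and variables do not carry over. Pictures are saved under pics/ and viewed, at most 10 in all, crops included, and the job is handed in when it is done.

```bash
mkdir -p pics; cat > h.py <<'E'
import numpy as np,cv2
from bench import env
def shot(n,f,crop=None,s=1):
    c=env.read_camera(n); im=c["img"][:,:,::-1]
    cv2.imwrite("pics/full_"+f,im); np.savez("pics/"+f+".npz",K=c["mtx"],T=c["cam_to_world"])
    if crop: x0,y0,x1,y1=crop; im=cv2.resize(im[y0:y1,x0:x1],None,fx=s,fy=s,interpolation=cv2.INTER_CUBIC)
    cv2.imwrite("pics/"+f,im)
def P(f,u,v,z):
    d=np.load("pics/"+f+".npz");K,T=d["K"],d["T"]
    r=T[:3,:3]@np.linalg.solve(K,[u,v,1.]);o=T[:3,3];return o+r*(z-o[2])/r[2]
def proj(f,p):
    d=np.load("pics/"+f+".npz");K,T=d["K"],d["T"]
    q=K@(T[:3,:3].T@(np.array(p)-T[:3,3]));return q[:2]/q[2]
E
python3 - <<'E'
from h import *
shot("top","t1.png");shot("scene","s1.png")
s=env.read_state();print(s["time_s"],s["tcp_pos"],s["tool_rot"],s["grip_width"])
for f in("t1.png","s1.png"):print(np.load("pics/"+f+".npz")["T"].round(3))
E
```

```text
0.1 [0.19540308 0.48690935 0.23071467] [-2.19575949e-04  1.89740305e-01  9.81834088e-01 -6.26880449e-04] 0.08533866609565306
[[ 0.028 -0.999  0.041  0.528]
 [-1.    -0.028  0.003 -0.094]
 [-0.002 -0.041 -0.999  1.059]
 [ 0.     0.     0.     1.   ]]
[[ 0.871  0.305 -0.385  0.885]
 [ 0.491 -0.513  0.704 -0.672]
 [ 0.017 -0.802 -0.597  0.575]
 [ 0.     0.     0.     1.   ]]
```

View pics/t1.png

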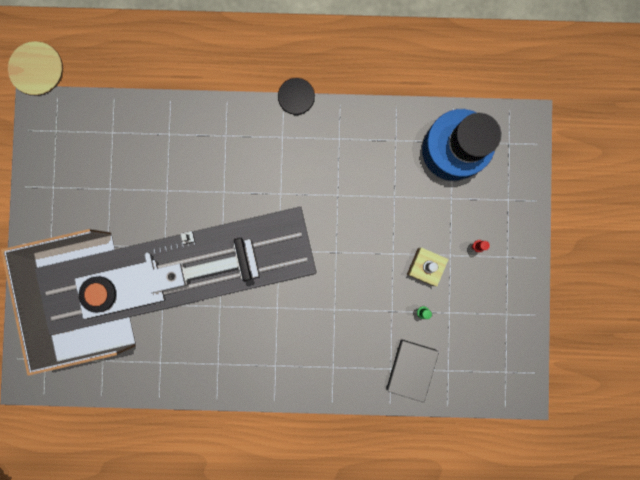

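View pics/s1.png

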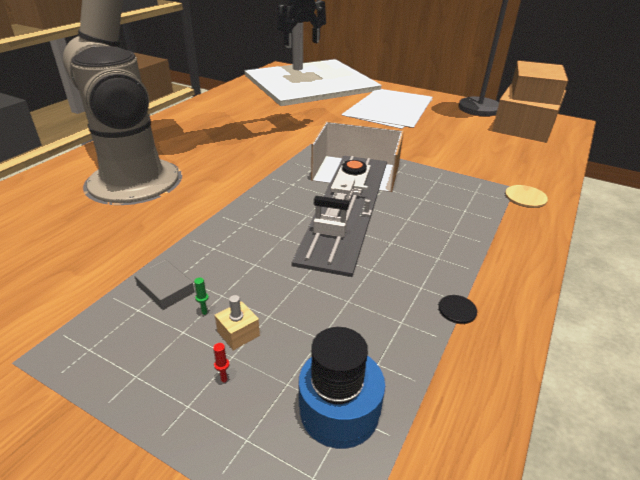

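The top view shows three pin-like objects: grey at (431,267) in the wooden rest, green at (424,313) and red at (481,246). The grey one fits, because it is steel-coloured and stands in the rest. The fork hole is near (171,276), the handle near (245,260), the index post near (187,237) and the pointer near (150,260). I'll enlarge both areas to confirm.

```bash
python3 - <<'E'
import cv2,numpy as np
im=cv2.imread("pics/full_t1.png")
a=cv2.resize(im[220:320,130:270],None,fx=5.5,fy=5.5,interpolation=cv2.INTER_CUBIC)
cv2.imwrite("pics/c1.png",a)
b=cv2.resize(im[230:330,395:495],None,fx=5,fy=5,interpolation=cv2.INTER_CUBIC)
s=cv2.imread("pics/full_s1.png")
cv2.imwrite("pics/c2.png",np.hstack([b[:,:400],cv2.resize(s[280:405,190:285],(380,500),interpolation=cv2.INTER_CUBIC)]))
E
```

```text
(no output)
```

View pics/c1.png

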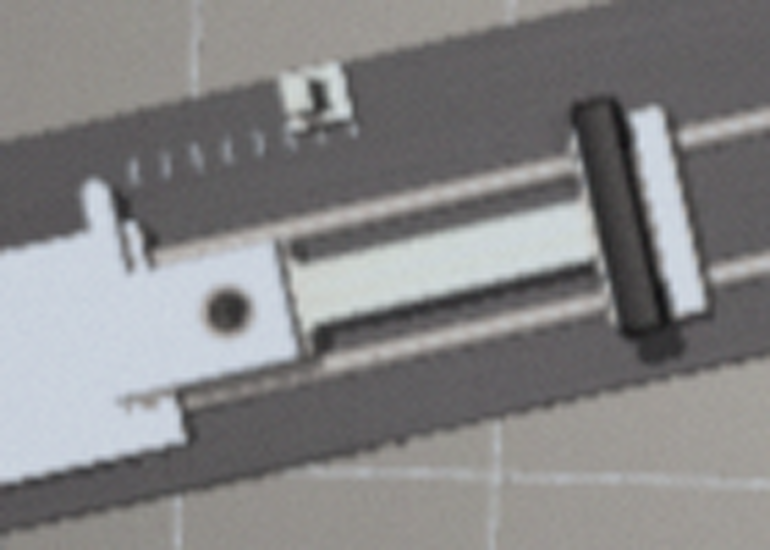

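View pics/c2.png

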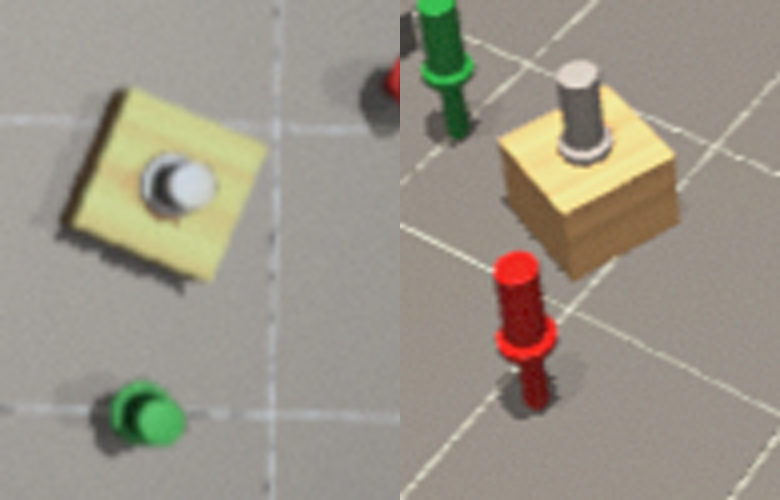

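The crops confirm the grey pin in the wooden rest, knob top at (433.2,267.4) in the top view and (234.8,298.8) in the scene view. The green and red ones are decoys. The fork hole is at (171.3,276.4), the handle centre at (242.7,259.1) and the pointer tip at (146.9,253).

```bash
python3 - <<'E'
from h import *
p=lambda u,v,z:P("t1.png",u,v,z)
pin=p(432.7,266.9,.080);print("pin",pin,"scene",P("s1.png",234.4,298.4,.080))
hole=p(170.9,276,.058);han=p(242.3,258.7,.096);tip=p(146.5,252.5,.04)
d=han-hole;d[2]=0;print("hole",hole,"handle",han,"dist",np.linalg.norm(d),np.degrees(np.arctan2(d[1],d[0])))
# plate edges crop1: upper edge (0,143)-(600,5); lower edge (0,535)-(770,352), z=.012
for a,b in(((0,143),(600,5)),((0,535),(770,352))):
    e=p(130+b[0]/5.5,220+b[1]/5.5,.012)-p(130+a[0]/5.5,220+a[1]/5.5,.012);print(np.degrees(np.arctan2(e[1],e[0])))
e=p(302,207,.012);g=p(316,272,.012);print("front mid",(e+g)/2, "width",np.linalg.norm(e-g))
ux=-d/np.linalg.norm(d);uy=np.array([-ux[1],ux[0],0])
for n,q in(("tip",tip),("foot ctr",p(130+316/5.5,220+98/5.5,.02)),("dark",p(130+318/5.5,220+97/5.5,.05))):print(n,q,"box frame",(q-hole)@ux,(q-hole)@uy)
print("restcorners ctr",p(395+170/5-.5,230+185/5-.5,.04))
for z in(0.04,):pass
s=env.read_state();print(s["tcp_pos"])
import scipy.spatial.transform as t
w=s["tool_rot"];print(t.Rotation.from_quat([w[1],w[2],w[3],w[0]]).as_matrix().round(3))
E
```

```text
pin [ 0.52802146 -0.27551153  0.08      ] scene [ 0.52858895 -0.27721679  0.08      ]
hole [0.50076676 0.15320987 0.058     ] handle [0.53254174 0.0310285  0.096     ] dist 0.1262455337323312 -75.42234596028582
-75.40571736113303
-75.03490281727142
front mid [ 0.56956494 -0.07265171  0.012     ] width 0.11547767139769421
tip [0.53869033 0.20036424 0.04      ] box frame 0.03609129378898376 -0.04857108843904544
foot ctr [0.56615101 0.1365704  0.02      ] box frame -0.032560484985082835 -0.05909134281782195
dark [0.56538178 0.12931726 0.05      ] box frame -0.03938652351774786 -0.05652131962539123
restcorners ctr [ 0.52848087 -0.27584412  0.04      ]
[0.19540308 0.48690935 0.23071467]
[[-0.928  0.373 -0.001]
 [ 0.373  0.928 -0.001]
 [ 0.    -0.001 -1.   ]]
```

```bash
python3 -m inch '[-47.6,-33,0,0,0,0,-47.6,-33,0,0,0,0,-47.6,-33,0,0,0,0,-47.6,-33,0,0,0,0,-47.6,-33,0,0,0,0,-47.6,-33,0,0,0,0,-47.6,-33,0,0,0,0,-47.6,-33,0,0,0,0]' 0.1
cat >> h.py <<'E'
from scipy.spatial.transform import Rotation as R
def rot(s): w=s["tool_rot"]; return R.from_quat([w[1],w[2],w[3],w[0]])
def go(tgt):
    s=env.read_state();print(s["time_s"],"pos",s["tcp_pos"].round(4),"need tool mm",(rot(s).as_matrix().T@(np.array(tgt)-s["tcp_pos"])*1000).round(1),"F",np.round(s["ft_force"],1),"w",round(s["grip_width"],4),"j",np.round(s["joint_positions"],2))
def yaw():
    M=rot(env.read_state()).as_matrix();return np.degrees(np.arctan2(M[1,1],M[0,1])),M[:,2].round(4)
E
python3 -c "
from h import *
go([.528,-.276,.13]);print(yaw())"
```

```text
time_s: 1.1
tcp_pos: [0.4513, 0.0986, 0.2312]
tool_rot: [-0.0, 0.19, 0.982, 0.0]
ft_force: [0.2, 0.4, 0.2]
grip_width: 0.0469
gripper_force: 0.0
1.1 pos [0.4513 0.0986 0.2312] need tool mm [-210.9 -319.   101. ] F [0.2 0.4 0.2] w 0.0469 j [ 0.05  0.23  1.69  0.    1.23 -1.14]
(np.float64(68.11088411546173), array([-2.e-04,  2.e-04, -1.e+00]))
```

```bash
python3 -m inch '[-30,-45.6,5,0,0,0,-30,-45.6,10,0,0,0,-30,-45.6,15,0,0,0,-30,-45.6,15,0,0,0,-30,-45.6,16,0,0,0,-30,-45.6,20,0,0,0,-31,-45.4,20,0,0,0,0,0,0,0,0,0]'
python3 - <<'E'
from h import *
go([.528,-.276,.048])
shot("scene","s2.png",(170,190,310,300),5);print(proj("s2.png",[.528,-.276,.08]))
E
```

```text
time_s: 2.1
tcp_pos: [0.5266, -0.2774, 0.1274]
tool_rot: [-0.002, 0.192, 0.981, 0.001]
ft_force: [-0.8, 1.0, 0.7]
grip_width: 0.0469
gripper_force: 0.0
2.1 pos [ 0.5266 -0.2774  0.1274] need tool mm [-1.1  1.8 79.4] F [-0.8  1.   0.7] w 0.0469 j [-0.61  0.57  1.46 -0.    1.12 -1.8 ]
[234.5805169  297.78597045]
```

View pics/s2.png

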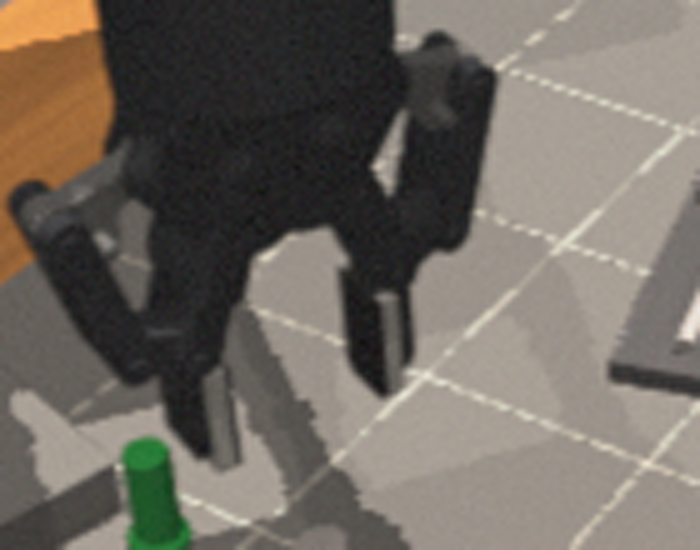

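The crop shows the gripper straddling the air above the pin, with the finger tips near (213,283) and (248,268) in the full image. The green decoy at (199,281) is well clear. I'll descend and grip.

```bash
python3 -m inch '[-1,1.5,20,0,0,0,0,0,20,0,0,0,0,0,20,0,0,0,0,0,14,0,0,0,0,0,5,0,0,0,0,0,0,0,0,0,0,0,0,0,0,0]'
python3 -c "
from h import *
go([.528,-.276,.048])"
python3 -m inch '[0,0,0,0,0,0,0,0,0,0,0,0,0,0,0,0,0,0,0,0,0,0,0,0,0,0,0,0,0,0]' -1
python3 -c "
from h import *
go([.528,-.276,.048]);print(yaw())"
```

```text
time_s: 3.02
tcp_pos: [0.5295, -0.2734, 0.0521]
tool_rot: [0.001, 0.19, 0.982, -0.0]
ft_force: [1.0, 0.2, 0.2]
grip_width: 0.0469
gripper_force: 0.0
3.025 pos [ 0.5295 -0.2734  0.0521] need tool mm [ 0.4 -2.9  4.1] F [1.  0.2 0.2] w 0.0469 j [-0.61  0.66  1.54  0.    0.95 -1.79]
time_s: 3.65
tcp_pos: [0.5291, -0.274, 0.0518]
tool_rot: [0.0, 0.19, 0.982, -0.0]
ft_force: [-3.1, -4.7, 5.7]
grip_width: 0.0144
gripper_force: 58.5
3.65 pos [ 0.5291 -0.274   0.0518] need tool mm [ 0.3 -2.3  3.8] F [-3.1 -4.7  5.7] w 0.0144 j [-0.61  0.66  1.54 -0.    0.95 -1.79]
(np.float64(68.12189713073465), array([ 6.0e-04, -1.1e-03, -1.0e+00]))
```

```bash
python3 -m inch '[0,0,-10,0,0,0,0,0,-20,0,0,0,0,0,-25,0,0,0,0,0,-30,0,0,0,0,0,-30,0,0,0,0,0,-15,0,0,0,0,0,0,0,0,0]'
python3 -c "
from h import *
go([.501,.153,.18]);print(yaw())"
```

```text
time_s: 4.53
tcp_pos: [0.5294, -0.2731, 0.1815]
tool_rot: [0.001, 0.19, 0.982, 0.0]
ft_force: [0.6, 0.2, -1.3]
grip_width: 0.0139
gripper_force: 58.9
4.525 pos [ 0.5294 -0.2731  0.1815] need tool mm [185.  384.8   1.5] F [ 0.6  0.2 -1.3] w 0.0139 j [-0.61  0.51  1.4   0.    1.23 -1.79]
(np.float64(68.13459089677205), array([ 0.0011, -0.    , -1.    ]))
```

```bash
python3 -m inch '[15,31,0,0,0,0,24,49,0,0,0,0,26,55,0,0,0,0,26,55,0,0,0,0,26,55,0,0,0,0,26,55,0,0,0,0,26,55,0,0,0,0,16,30,0,0,0,0]'
python3 -m inch '[0,0,0,0,0,-9.2,0,0,0,0,0,-9.2,0,0,0,0,0,-9.2,0,0,0,0,0,-9.2,0,0,0,0,0,0,0,0,0,0,0,0]'
python3 - <<'E'
from h import *
go([.501,.153,.13]);print(yaw())
shot("scene","s3.png",(260,80,420,200),5);shot("top","t3.png",(110,220,230,310),5)
for f in("t3.png","s3.png"):print(proj(f,[.5008,.1532,.058]))
a,b=cv2.imread("pics/s3.png"),cv2.imread("pics/t3.png");cv2.imwrite("pics/m3.png",np.vstack([cv2.resize(a,(640,480))[:300],cv2.resize(b,(640,480))[100:400]]))
E
```

```text
time_s: 5.52
tcp_pos: [0.4993, 0.1557, 0.1796]
tool_rot: [-0.001, 0.189, 0.982, -0.0]
ft_force: [-0.2, 0.1, -1.7]
grip_width: 0.0142
gripper_force: 58.9
time_s: 6.28
tcp_pos: [0.5004, 0.1529, 0.1804]
tool_rot: [-0.001, -0.128, 0.992, 0.0]
ft_force: [0.2, 0.1, -1.3]
grip_width: 0.0143
gripper_force: 58.9
6.275 pos [0.5004 0.1529 0.1804] need tool mm [-0.7 -0.1 50.4] F [ 0.2  0.1 -1.3] w 0.0143 j [ 0.15  0.39  1.61  0.    1.15 -1.68]
(np.float64(104.7442086809539), array([-0.0016, -0.    , -1.    ]))
[170.90671652 275.98006761]
[344.31674369 185.23431175]
```

View pics/s3.png

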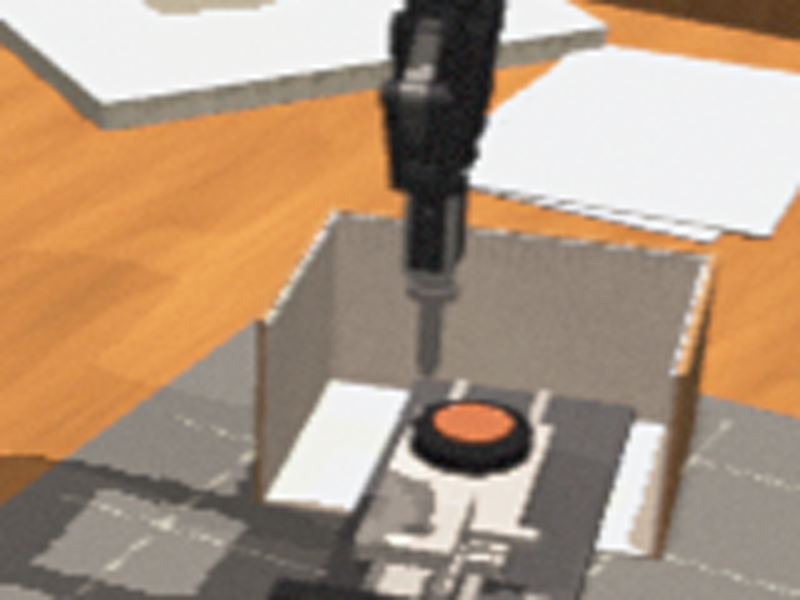

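The pin hangs upright, with its foot at about (345.6,154.6) in the full scene image. I'll lower it to just above the fork and compare it with the hole.

```bash
python3 -c "
from h import *
print('expected foot px',proj('s3.png',[.5004,.1529,.1326]))"
python3 -m inch '[-0.7,0,20,0,0,0,0,0,25,0,0,0,0,0,15,0,0,0,0,0,5,0,0,0,0,0,0,0,0,0,0,0,0,0,0,0]'
python3 - <<'E'
from h import *
go([.5008,.1532,.066]);print(yaw())
shot("scene","s4.png",(310,150,380,205),10)
print((proj("s4.png",[.5008,.1532,.058])-[310,150])*10)
E
```

```text
expected foot px [345.92556031 154.58394111]
time_s: 7.12
tcp_pos: [0.502, 0.1532, 0.1171]
tool_rot: [0.001, -0.13, 0.992, 0.0]
ft_force: [0.1, -0.2, -1.2]
grip_width: 0.0141
gripper_force: 58.9
7.125 pos [0.502  0.1532 0.1171] need tool mm [ 1.3  0.3 51.1] F [ 0.1 -0.2 -1.2] w 0.0141 j [ 0.15  0.46  1.68  0.    0.99 -1.68]
(np.float64(104.92067157486883), array([ 1.6e-03,  3.0e-04, -1.0e+00]))
[343.16743693 352.34311746]
```

View pics/s4.png

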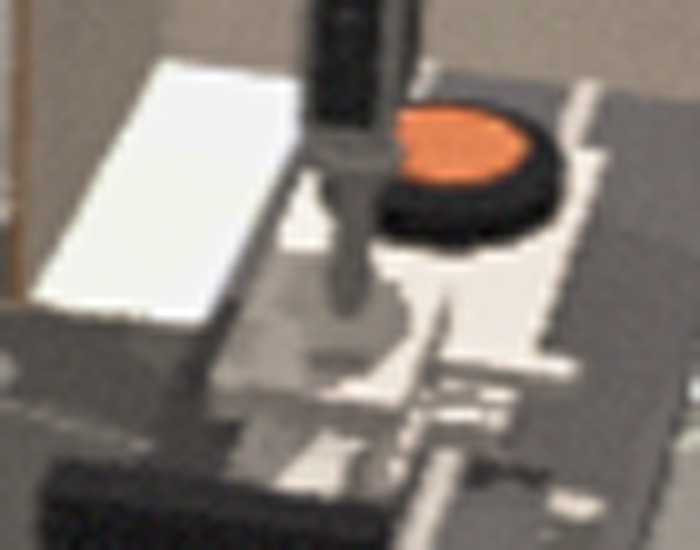

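The foot is at crop (348,315) and the dark hole at crop (339,362), just below it. I'll compare them.

```bash
python3 - <<'E'
from h import *
q=lambda x,y,z:P("s4.png",309.5+x/10,149.5+y/10,z)
M=rot(env.read_state()).as_matrix()
f=q(348,312,.0693);h=q(339,362,.058);print(f,h,"tool mm",M.T@(h-f)*1000)
print((proj("s4.png",[.502,.1532,.0693])-[309.5,149.5])*10)
E
```

```text
[0.50013793 0.15311518 0.0693    ] [0.49998422 0.15029415 0.058     ] tool mm [ 0.8925556  -2.6853067  11.29886317]
[355.71386139 313.98725112]
```

```bash
python3 -m inch '[1,-1,5,0,0,0,0,0,5,0,0,0,0,0,4,0,0,0,0,0,4,0,0,0,0,0,0,0,0,0]'
python3 -c "
from h import *
go([.5008,.1532,.066])"
```

```text
time_s: 7.8
tcp_pos: [0.5006, 0.1519, 0.0979]
tool_rot: [-0.0, -0.13, 0.992, 0.0]
ft_force: [-0.5, 1.0, -0.5]
grip_width: 0.0142
gripper_force: 58.9
7.8 pos [0.5006 0.1519 0.0979] need tool mm [-0.6  1.2 31.9] F [-0.5  1.  -0.5] w 0.0142 j [ 0.15  0.49  1.71  0.    0.95 -1.68]
```

```bash
python3 -m inch '[0,0.5,4,0,0,0,0,0,4,0,0,0,0,0,4,0,0,0,0,0,0,0,0,0]'
python3 -c "
from h import *
go([.5008,.1532,.0698])"
```

```text
time_s: 8.3
tcp_pos: [0.5004, 0.1523, 0.0859]
tool_rot: [-0.0, -0.13, 0.992, 0.0]
ft_force: [0.6, 0.5, -1.1]
grip_width: 0.014
gripper_force: 58.9
8.3 pos [0.5004 0.1523 0.0859] need tool mm [-0.6  0.7 16.1] F [ 0.6  0.5 -1.1] w 0.014 j [ 0.15  0.5   1.72  0.    0.92 -1.68]
```

```bash
python3 -m inch '[0,0,4,0,0,0,0,0,4,0,0,0,0,0,3,0,0,0,0,0,2,0,0,0,0,0,1,0,0,0,0,0,0,0,0,0]'
python3 -c "
from h import *
go([.5008,.1532,.0698])"
```

```text
time_s: 9.05
tcp_pos: [0.5007, 0.1524, 0.0723]
tool_rot: [-0.0, -0.13, 0.992, 0.0]
ft_force: [-0.7, 0.5, -0.2]
grip_width: 0.0141
gripper_force: 58.9
9.05 pos [0.5007 0.1524 0.0723] need tool mm [-0.3  0.7  2.5] F [-0.7  0.5 -0.2] w 0.0141 j [ 0.15  0.52  1.73  0.    0.89 -1.68]
```

```bash
python3 -m inch '[0,0,1,0,0,0,0,0,1,0,0,0,0,0,0.7,0,0,0,0,0,0.7,0,0,0,0,0,0.6,0,0,0,0,0,0,0,0,0]'
python3 -c "
from h import *
go([.5008,.1532,.0698])"
```

```text
time_s: 9.8
tcp_pos: [0.5008, 0.1524, 0.0696]
tool_rot: [0.001, -0.13, 0.992, -0.0]
ft_force: [-3.4, -1.3, 10.7]
grip_width: 0.0142
gripper_force: 60.3
9.8 pos [0.5008 0.1524 0.0696] need tool mm [-0.2  0.8 -0.2] F [-3.4 -1.3 10.7] w 0.0142 j [ 0.15  0.53  1.73 -0.    0.88 -1.68]
```

Contact comes at the expected seated height, with 10 N. I'll let go and raise the tool.

```bash
python3 -m inch '[0,0,0,0,0,0,0,0,0,0,0,0,0,0,0,0,0,0,0,0,0,0,0,0,0,0,0,0,0,0]' 0.1
python3 -m inch '[0,0,-10,0,0,0,0,0,-25,0,0,0,0,0,-30,0,0,0,0,0,-20,0,0,0,0,0,0,0,0,0]'
python3 - <<'E'
from h import *
go([.5325,.031,.155]);print(yaw())
E
```

```text
time_s: 10.42
tcp_pos: [0.5007, 0.1524, 0.0682]
tool_rot: [-0.0, -0.13, 0.992, 0.0]
ft_force: [0.7, 0.0, -0.5]
grip_width: 0.0469
gripper_force: 0.0
time_s: 11.05
tcp_pos: [0.5017, 0.1525, 0.1553]
tool_rot: [0.002, -0.13, 0.992, 0.0]
ft_force: [0.5, -0.2, -0.8]
grip_width: 0.0467
gripper_force: 0.0
11.05 pos [0.5017 0.1525 0.1553] need tool mm [   1.6 -125.4    0.3] F [ 0.5 -0.2 -0.8] w 0.0467 j [ 0.15  0.41  1.64  0.    1.08 -1.68]
(np.float64(104.92687302249952), array([ 4.2e-03,  7.0e-04, -1.0e+00]))
```

```bash
python3 -m inch '[0,-30,0,0,0,0,0.5,-40,0,0,0,0,0.5,-35,0,0,0,0,0.5,-20,0,0,0,0,0,0,0,0,0,0,0,0,0,0,0,0]'
python3 - <<'E'
from h import *
go([.5325,.031,.07]);print(yaw())
shot("scene","s5.png",(290,130,400,220),7);print((proj("s5.png",[.5008,.1532,.058])-[289.5,129.5])*7,(proj("s5.png",[.5008,.1532,.099])-[289.5,129.5])*7)
E
```

```text
time_s: 11.8
tcp_pos: [0.531, 0.0321, 0.153]
tool_rot: [-0.0, -0.13, 0.992, 0.0]
ft_force: [0.4, -0.2, -0.7]
grip_width: 0.0468
gripper_force: 0.0
11.8 pos [0.531  0.0321 0.153 ] need tool mm [-1.2 -1.5 83. ] F [ 0.4 -0.2 -0.7] w 0.0468 j [-0.08  0.43  1.62  0.    1.09 -1.92]
(np.float64(104.9459221132992), array([-7.e-04,  5.e-04, -1.e+00]))
[383.71720585 390.14018222] [390.65648279 274.51806992]
```

View pics/s5.png

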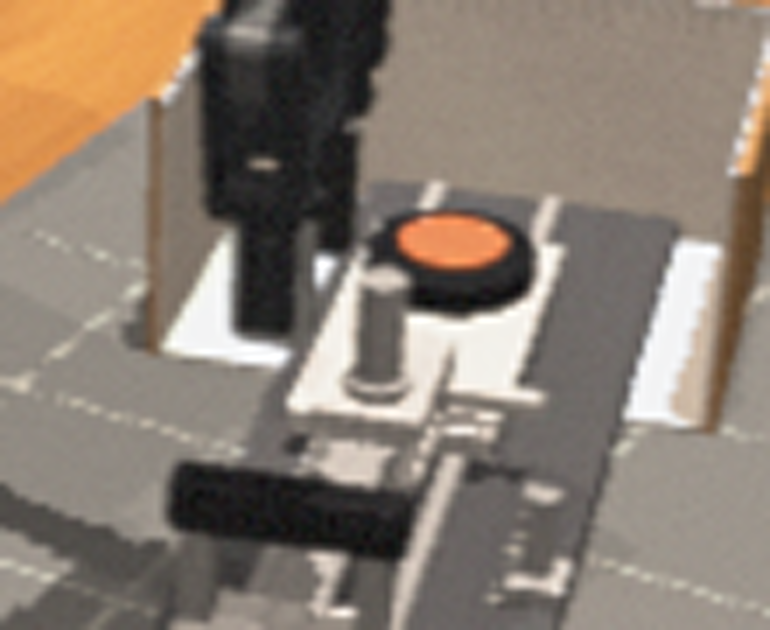

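The pin stands upright with its collar flat on the fork; its knob top at crop (384,275) matches the seated prediction (391,275). The handle spans crop (175-410,460-555). I'll go down and grip it.

```bash
python3 -m inch '[-0.8,-1.5,20,0,0,0,0,0,20,0,0,0,0,0,20,0,0,0,0,0,17,0,0,0,0,0,5,0,0,0,0,0,0,0,0,0]'
python3 -m inch '[0,0,0,0,0,0,0,0,0,0,0,0,0,0,0,0,0,0,0,0,0,0,0,0,0,0,0,0,0,0]' -1
python3 - <<'E'
from h import *
go([.5325,.031,.07]);print(yaw())
# index estimates in box frame, axis from plate edges
a=np.radians(-75.2);ux=-np.array([np.cos(a),np.sin(a),0]);uy=np.array([-ux[1],ux[0],0])
h=np.array([.5008,.1532,0])
def show(n,p):print(n,p.round(4),((p-h)@ux*1000).round(1),((p-h)@uy*1000).round(1))
q=lambda x,y,z:P("s5.png",289.5+x/7,129.5+y/7,z)
show("tip s",q(545,397,.04));
for z in(.048,.056):show("post top s",q(545,490,z)); show("post top t",P("t1.png",129.5+318/5.5,219.5+97/5.5,z))
show("foot s",q(570,590,.02))
E
```

```text
time_s: 12.6
tcp_pos: [0.5325, 0.0306, 0.0714]
tool_rot: [-0.0, -0.13, 0.991, 0.0]
ft_force: [-0.3, -0.3, 0.1]
grip_width: 0.0473
gripper_force: 0.0
time_s: 13.22
tcp_pos: [0.533, 0.0301, 0.0721]
tool_rot: [0.001, -0.13, 0.992, 0.0]
ft_force: [-1.5, 1.3, 5.4]
grip_width: 0.0124
gripper_force: 58.9
13.225 pos [0.533  0.0301 0.0721] need tool mm [0.2 1.  2.1] F [-1.5  1.3  5.4] w 0.0124 j [-0.09  0.54  1.7   0.    0.9  -1.92]
(np.float64(104.90722302519536), array([ 1.4e-03,  3.0e-04, -1.0e+00]))
tip s [0.5349 0.2053 0.04  ] 41.6 -46.3
post top s [0.5639 0.1397 0.048 ] -29.2 -57.6
post top t [0.5663 0.1306 0.048 ] -38.5 -57.5
post top s [0.5688 0.1274 0.056 ] -42.3 -59.1
post top t [0.566  0.1289 0.056 ] -40.2 -56.8
foot s [0.5782 0.1324 0.02  ] -39.9 -69.6
```

```bash
python3 -m inch '[0,-3,0,0,0,0,0,-6,0,0,0,0,0,-10,0,0,0,0,0,-12,0,0,0,0,0,-12,0,0,0,0,0,-10,0,0,0,0,0,-4,0,0,0,0,0,0,0,0,0,0]'
python3 - <<'E'
from h import *
go([.5325,.031,.07]);print(yaw())
shot("scene","s6.png",(320,170,400,230),5);shot("top","t6.png",(140,215,240,290),5)
a=cv2.imread("pics/full_s6.png")[170:230,320:400];b=cv2.imread("pics/full_t6.png")[210:260,160:235]
f=lambda i:cv2.resize(i,None,fx=5.3,fy=9,interpolation=cv2.INTER_CUBIC)
A=cv2.resize(a[10:60,15:70],None,fx=7,fy=7,interpolation=cv2.INTER_CUBIC)   # 385x350, origin 335,180
B=cv2.resize(b[10:45,10:65],None,fx=7,fy=7,interpolation=cv2.INTER_CUBIC)   # 385x245, origin 170,220
B=cv2.copyMakeBorder(B,0,105,0,0,cv2.BORDER_CONSTANT)
cv2.imwrite("pics/m6.png",np.hstack([A,B]))
E
```

```text
time_s: 14.22
tcp_pos: [0.5472, -0.0241, 0.0721]
tool_rot: [0.0, -0.13, 0.992, 0.001]
ft_force: [-1.5, 6.2, 7.5]
grip_width: 0.0129
gripper_force: 59.3
14.225 pos [ 0.5472 -0.0241  0.0721] need tool mm [ 0.  57.   2.2] F [-1.5  6.2  7.5] w 0.0129 j [-0.19  0.56  1.66  0.    0.92 -2.02]
(np.float64(104.89354553946104), array([ 3.0e-04,  1.8e-03, -1.0e+00]))
```

View pics/m6.png

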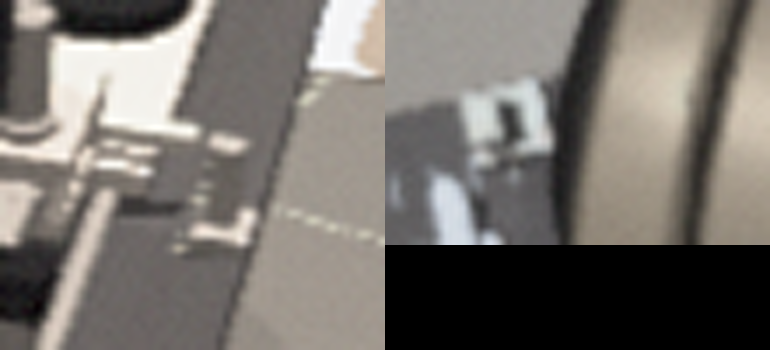

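The left half (scene) shows the pointer tip near (363.3,198.7), the post top near (367.6,200.3) and the foot's front edge at (363-371,213). In the right half (top) the tip is at (177.4,245.4) and the foot's free front edge is to the right. The pointer still has some way to go; I'll compute how far.

```bash
python3 - <<'E'
from h import *
a=np.radians(-75.15);ux=-np.array([np.cos(a),np.sin(a),0]);uy=np.array([-ux[1],ux[0],0])
h=np.array([.5008,.1532,0])
c=lambda p:(((p-h)@ux*1000).round(1),((p-h)@uy*1000).round(1))
S=lambda x,y,z:c(P("s6.png",334.5+x/7,179.5+y/7,z))
T=lambda x,y,z:c(P("t6.png",169.5+(x-385)/7,219.5+y/7,z))
print("tip",S(200,131,.04),T(437,175,.04))
print("foot front top edge T",T(543,78,.02),T(553,148,.02))
print("foot front bottom/top S",S(195,238,.02),S(248,243,.02))
for z in(.048,.056):print("post top S corners",z,S(210,133,z),S(248,150,z),S(229,142,z))
# predicted pixels
for xi in(-28,-32,-36):
  for zt in(.048,.056):
    o=[]
    for dx,dy,z in((-4,0,zt),(4,0,zt),(-10,0,.02),(10,0,.02)):
      w=h+ux*(xi+dx)/1000+uy*(-.060)+np.array([0,0,z])
      o+=[((proj("s6.png",w)-[334.5,179.5])*7).round(0).tolist(),((proj("t6.png",w)-[169.5,219.5])*7+[385,0]).round(0).tolist()]
    print(xi,zt,o)
E
```

```text
tip (np.float64(-13.4), np.float64(-46.0)) (np.float64(-17.1), np.float64(-50.1))
foot front top edge T (np.float64(-43.3), np.float64(-69.2)) (np.float64(-41.9), np.float64(-51.8))
foot front bottom/top S (np.float64(-44.0), np.float64(-51.3)) (np.float64(-42.2), np.float64(-67.7))
post top S corners 0.048 (np.float64(-26.9), np.float64(-50.9)) (np.float64(-33.5), np.float64(-63.9)) (np.float64(-30.5), np.float64(-57.5))
post top S corners 0.056 (np.float64(-40.1), np.float64(-52.5)) (np.float64(-46.6), np.float64(-65.3)) (np.float64(-43.6), np.float64(-59.0))
-28 0.048 [[236.0, 146.0], [481.0, 120.0], [241.0, 133.0], [448.0, 127.0], [226.0, 232.0], [530.0, 119.0], [236.0, 199.0], [451.0, 138.0]]
-28 0.056 [[239.0, 123.0], [473.0, 118.0], [243.0, 110.0], [440.0, 126.0], [226.0, 232.0], [530.0, 119.0], [236.0, 199.0], [451.0, 138.0]]
-32 0.048 [[234.0, 152.0], [497.0, 116.0], [238.0, 139.0], [464.0, 123.0], [224.0, 239.0], [546.0, 115.0], [234.0, 205.0], [467.0, 134.0]]
-32 0.056 [[236.0, 130.0], [489.0, 114.0], [241.0, 117.0], [457.0, 122.0], [224.0, 239.0], [546.0, 115.0], [234.0, 205.0], [467.0, 134.0]]
-36 0.048 [[232.0, 159.0], [513.0, 112.0], [236.0, 146.0], [481.0, 120.0], [221.0, 246.0], [562.0, 112.0], [232.0, 212.0], [483.0, 130.0]]
-36 0.056 [[234.0, 136.0], [506.0, 110.0], [239.0, 123.0], [473.0, 118.0], [221.0, 246.0], [562.0, 112.0], [232.0, 212.0], [483.0, 130.0]]
```

```bash
python3 -m inch '[0,-3,0,0,0,0,0,-4,0,0,0,0,0,-4,0,0,0,0,0,-2,0,0,0,0,0,0,0,0,0,0,0,0,0,0,0,0]'
python3 - <<'E'
from h import *
go([.533,.0301,.0721])
shot("scene","s7.png");shot("top","t7.png")
A=cv2.resize(cv2.imread("pics/full_s7.png")[190:225,345:380],None,fx=11,fy=11,interpolation=cv2.INTER_CUBIC)
B=cv2.resize(cv2.imread("pics/full_t7.png")[225:260,170:205],None,fx=11,fy=11,interpolation=cv2.INTER_CUBIC)
cv2.imwrite("pics/m7.png",np.hstack([A,B]))
a=np.radians(-75.15);ux=-np.array([np.cos(a),np.sin(a),0]);uy=np.array([-ux[1],ux[0],0]);h=np.array([.5008,.1532,0])
for xi in(-28,-32,-36):
  w=h+ux*xi/1000-uy*.05+[0,0,.04];print(xi,((proj("s7.png",w)-[344.5,189.5])*11).round(0),((proj("t7.png",w)-[169.5,224.5])*11+[385,0]).round(0))
E
```

```text
time_s: 15.08
tcp_pos: [0.5503, -0.0359, 0.0721]
tool_rot: [0.0, -0.13, 0.992, 0.001]
ft_force: [-3.4, 8.9, 8.6]
grip_width: 0.0127
gripper_force: 59.4
15.075 pos [ 0.5503 -0.0359  0.0721] need tool mm [-0.3 68.3  0.2] F [-3.4  8.9  8.6] w 0.0127 j [-0.21  0.56  1.65  0.    0.93 -2.04]
-28 [211. 136.] [536. 205.]
-32 [208. 146.] [561. 199.]
-36 [204. 156.] [587. 193.]
```

View pics/m7.png

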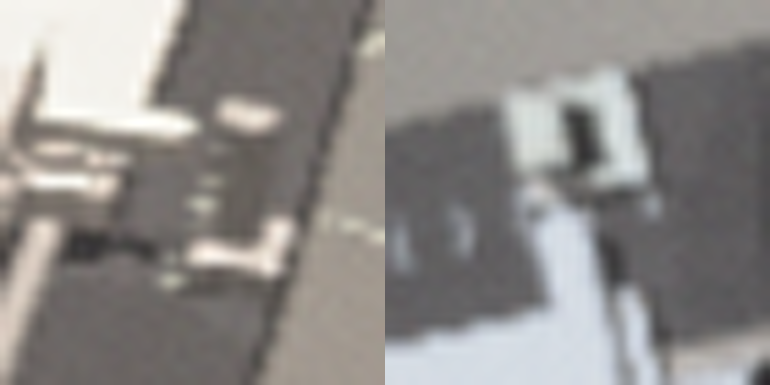

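The left half (scene) shows the tip at crop (198,127) and the post top at (248,113). The right half (top) shows the tip at about (563,205), with the foot centre about (576,130) at z 20 mm. They are nearly level; I'll compute the remainder, taking the pointer's visible top at about 44 mm.

```bash
python3 - <<'E'
from h import *
a=np.radians(-75.15);ux=-np.array([np.cos(a),np.sin(a),0]);uy=np.array([-ux[1],ux[0],0]);h=np.array([.5008,.1532,0])
c=lambda p:[float(((p-h)@v*1000).round(1)) for v in(ux,uy)]
S=lambda x,y,z:c(P("s7.png",344.5+x/11,189.5+y/11,z))
T=lambda x,y,z:c(P("t7.png",169.5+(x-385)/11,224.5+y/11,z))
print("tip T",T(563,205,.04),T(563,205,.044),"S",S(198,127,.04),S(198,127,.044))
print("closed tip T .044",c(P("t1.png",146.5,252.5,.044)),"S",c(P("s5.png",289.5+545/7,129.5+397/7,.044)))
print("post: foot ctr T",T(576,130,.02),"top S",S(248,113,.048),"foot edges T",T(510,140,.02),T(640,128,.02),"dark bottom edge",T(603,140,.02))
print("foot front S",S(190,260,.02),S(275,270,.02))
print("fork hole mid now: pin collar?")
E
```

```text
tip T [-32.0, -49.0] [-32.9, -48.6] S [-25.5, -46.9] [-32.0, -47.7]
closed tip T .044 [34.8, -48.4] S [34.6, -47.1]
post: foot ctr T [-32.4, -61.7] top S [-30.6, -57.1] foot edges T [-22.0, -62.5] [-42.2, -59.7] dark bottom edge [-36.2, -59.2]
foot front S [-42.9, -49.9] [-41.8, -66.7]
fork hole mid now: pin collar?
```

The two views agree: the tip is at -32.0 to -32.9 mm and the index at about -32.3 mm. I'll check that it holds steady, then hand in.

```bash
python3 -m inch '[0,0,0,0,0,0,0,0,0,0,0,0,0,0,0,0,0,0]'
python3 -c "
from h import *
print(env.job_done())"
```

```text
time_s: 15.55
tcp_pos: [0.5503, -0.0359, 0.0721]
tool_rot: [0.0, -0.13, 0.992, 0.001]
ft_force: [-2.7, 8.3, 8.2]
grip_width: 0.013
gripper_force: 59.4
the job is handed in; nothing more can be done
None
```

The job is handed in at about 15.6 s: the pin is seated in the fork and released, and the arm is still holding the handle with the carriage pointer about 0.5 mm or less from the index post by camera measurement (no verdict was returned).

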